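# Put the stacking snack pots together

### The job

Put the stacking snack pots together on the cork coaster, building from the bottom up: the blue pot upright in the middle of the coaster, the yellow pot on the blue one, the green pot on the yellow one, and last the red lid, knob upward, each fully seated and level in the rim of the one below. Set the pieces down without dropping them, and leave the spice jar and the mug where they stand.

Things in the scene. Friction and masses are not known exactly. Their poses are not given: they have to be found in the camera images.
- blue_pot: Blue plastic snack pot, open at the top, standing loose: round, outside 58 mm, 50 mm high; inside 52 mm, inner floor 9 mm up. Its lowest 6 mm are a foot 47.6 mm wide, bevelled to 41 mm, that drops with 2 mm play all round into any pot's rim; its origin is then 44 mm above that pot's origin. Sides straight from 8 mm up; 50 to 100 g. Origin: centre of the underside, z up
- yellow_pot: Yellow plastic snack pot, open at the top, standing loose: round, outside 58 mm, 50 mm high; inside 52 mm, inner floor 9 mm up. Its lowest 6 mm are a foot 47.6 mm wide, bevelled to 41 mm, that drops with 2 mm play all round into any pot's rim; its origin is then 44 mm above that pot's origin. Sides straight from 8 mm up; 50 to 100 g. Origin: centre of the underside, z up
- green_pot: Green plastic snack pot, open at the top, standing loose: round, outside 58 mm, 50 mm high; inside 52 mm, inner floor 9 mm up. Its lowest 6 mm are a foot 47.6 mm wide, bevelled to 41 mm, that drops with 2 mm play all round into any pot's rim; its origin is then 44 mm above that pot's origin. Sides straight from 8 mm up; 50 to 100 g. Origin: centre of the underside, z up
- lid: Red round lid, 58 mm in diameter, 31 mm high over all, with a white knob on top: knob 24 mm in diameter, from 11 to 31 mm above the underside; red flange from 6 to 11 mm; below it a foot like the pots' (47.6 mm, bevelled to 41 mm, 6 mm high). Seated on a pot its origin is 44 mm above that pot's. Lies knob upward, 35 to 70 g. Origin: centre of the underside, z up
- cork_coaster: Round light-brown cork coaster, 96 mm in diameter, 6 mm thick, fixed to the table; the tower belongs on it. Origin: centre of its underside, z up
- slate_coaster: Round dark grey coaster of the same size (96 mm, 6 mm thick), fixed; not used. Origin: centre of its underside, z up
- spice_jar: Bystander: upright glass spice jar with green label and black cap, 45 mm in diameter, 105 mm high, loose. Origin: centre of its underside, z up
- mug: Bystander: white mug with a faint blue pattern, 82 mm wide, 91 mm high, loose; 114 mm long with the handle. Origin: centre of its footprint with the handle, on its underside; the axis of the mug's bowl is 17 mm from the origin toward +y, the handle points to -y; z up
Not all that is in view belongs to the job. Of the things shaped like the lid, the red one is meant.

How it is judged:
On the way, in this order (a step that is already met when the one before it is completed fails the run):
1. the blue pot stands upright on the cork coaster, let go (z of blue_pot in the frame of cork_coaster between 0.003 and 0.009 m and horizontal distance between blue_pot and cork_coaster below 0.015 m and angle between blue_pot's own z axis and vertical below 0.07 rad and contact force between the fingers and blue_pot below 0.05 N), for 0.2 s.
2. the yellow pot sits in the blue pot's rim, let go (z of yellow_pot in the frame of blue_pot between 0.0415 and 0.0465 m and horizontal distance between yellow_pot and blue_pot below 0.005 m and angle between yellow_pot's own z axis and vertical below 0.07 rad and contact force between the fingers and yellow_pot below 0.05 N), for 0.2 s.
3. the green pot sits in the yellow pot's rim, let go (z of green_pot in the frame of yellow_pot between 0.0415 and 0.0465 m and horizontal distance between green_pot and yellow_pot below 0.005 m and angle between green_pot's own z axis and vertical below 0.07 rad and contact force between the fingers and green_pot below 0.05 N), for 0.2 s.
4. the lid sits in the green pot's rim, let go (z of lid in the frame of green_pot between 0.0415 and 0.0465 m and horizontal distance between lid and green_pot below 0.005 m and angle between lid's own z axis and vertical below 0.07 rad and contact force between the fingers and lid below 0.05 N), for 0.2 s.
At the end, for the whole second after the job is handed in: The blue pot stands on the cork coaster within 15 mm of its centre; yellow in blue, green in yellow and the lid in green, each within 5 mm of the axis of the one below and seated (origin 41.5 to 46.5 mm above that of the one below), all within 0.07 rad of upright, released and at rest (all of step 1 and all of step 2 and all of step 3 and all of step 4 and linear speed of each of blue_pot, yellow_pot, green_pot, lid below 0.02 m/s and angular speed of each of blue_pot, yellow_pot, green_pot, lid below 0.2 rad/s); the robot touches nothing.
It fails at once if the spice jar is knocked or moved by more than 30 mm (distance of spice_jar from where it was at the start of the episode above 0.03 m).
It fails at once if the mug is knocked or moved by more than 30 mm (distance of mug from where it was at the start of the episode above 0.03 m).
It fails at once if a pot or the lid is dropped (moves faster than 0.7 m/s out of the fingers) ((contact force between the fingers and blue_pot below 0.05 N and linear speed of blue_pot above 0.7 m/s) or (contact force between the fingers and yellow_pot below 0.05 N and linear speed of yellow_pot above 0.7 m/s) or (contact force between the fingers and green_pot below 0.05 N and linear speed of green_pot above 0.7 m/s) or (contact force between the fingers and lid below 0.05 N and linear speed of lid above 0.7 m/s)).
It also fails if it takes over 104 s, if anything falls off the work surface, if the arm or the gripper's body presses on something with over 40 N, if the wrist force passes 120 N, or if a joint passes its speed limit or range.

### The arm

A 6-joint arm with a two-finger parallel gripper is mounted at the origin on a cart in front of the work surface, level with it; the furniture and walls round the work are solid. World frame = base frame: x ahead of the robot, y to its left, z up, the work surface at z = 0. Lengths are in m, angles in rad, forces in N, time in s.
With the tool pointing down it reaches from about 0.35 to 0.975 m from the base axis. Payload 4.9 kg.
Tool frame: the origin (TCP) lies midway between the tips of the shut fingers; the grasp point (between the pads) lies 19 mm behind it; z points along the fingers, y is the line along which they close (so a half turn about z gives the same grasp; the last joint's range is limited). The gripper opens to 85 mm and grips with 20 to 120 N. Pads are 22 mm wide; open, the fingers measure 114 mm over their backs; the gripper's body (76 mm by 85 mm) begins 54 mm behind the grasp point. The pads swing forward as they close: fully open they stand 13 mm farther back than shut.
Start: joints at [1.085, 0.053, 1.613, -0, 1.476, -0.119], TCP at [0.224, 0.583, 0.231] pointing down, gripper open.
Joint ranges: [-3.01, 3.01], [-1.01, 2.22], [0.06, 2.58], [-1.02, 4.17], [0.09, 2.62], [-3.14, 3.14]. Speed limits (rad/s): [2.57, 2.57, 3.14, 3.14, 3.14, 3.14].

### API

Orientations are given as a rotation vector (axis times angle).
In Python, from station import ctrl gives the robot as it stands. The module is installed in compiled form; this text tells all that it offers.
- The arm moves only by the shell command python3 -m handwheel 'ROWS' [OPENING] [FORCE]. ROWS is JSON, a list of rows, each a list of 2 entries, a list of its own where there are three numbers: the shift along the tool's x, y, z in cm, then the turn, a rotation vector about the tool's x, y, z in rad. In form: [[[tx, ty, tz], [ax, ay, az]], ...]. A call has 1 to 5 rows; each row is the pose to reach, as a shift and turn from the pose commanded when the call began, along the tool's axes at that moment; what a row does not reach only later rows make up. A row lasts 1/8 s, in which the tool goes at most 62.5 mm and 10.7 degrees, less where a joint would pass 70% of its speed; a pose out of reach is approached as far as the arm can. A call with a gripper value outside its range is refused whole. OPENING is the gripper's target within -1 to 1 (shut at 1, half-way at 0, fully open at -1), set as the call begins (- or left out, the last holds). The fingers move at their own pace and stop on an object; FORCE is the grip in N (left out, the last holds). Time passes only in rows, so rows that repeat a pose let the fingers close. It gives the time, the measured TCP pose, the force, the opening and the grip force at its end, in the units of the state.
- ctrl.get_obs(): the state, without advancing time (a new reading comes with each control period).
- ctrl.get_image(name): name is "side" or "top"; returns the picture (480x640x3 uint8, blue, green, red); there is no depth.
- ctrl.calibration(name): a dict with "fx", "fy", "cx", "cy" (pixels), "k1" (the pictures are not rectified: a ray, as slopes to the right and down, at radius r is drawn at 1 + k1 r^2 times it, then the intrinsics apply), "R" (3x3) and "t" (3): a world point X has camera coordinates R X + t. Camera axes: x right, y down, z forward; pixel columns grow to the right and rows downward; lengths in m; the calibration is good to about 2 mm. A picture is of the moment at which its call begins. calibration takes no time and is no camera call.
- ctrl.finish_job(): hands the job in; it is judged then, once.
Trained networks look in the newest picture that a camera, given by its name, has taken for a name from the list of things; names that differ only in an ending like _2 or _b are one class to them, and where a whole thing is asked for, a point or a joint stands for the part that bears it (a point fixed in the world has none). Each returns a list of dicts, best first, with "score" (0 to 1); they miss things now and then, are a little off and sometimes report something else, mostly with a low value. They report only what shows in the picture. A call takes as long as a camera call. They do not tell look-alikes from the thing itself.
- ctrl.look_for(camera, query): "position" ([column, row] in pixels, amid what is visible of it).
- ctrl.landmark_of(camera, query): "position" ([column, row] in pixels: a listed point, or the origin of a listed thing).
The state is a dict: "t": time; "q": joint angles; "dq": joint speeds; "effort": joint torques, N m; "tool_pos": TCP position; "tool_rot": TCP orientation; "contact_force": force on the tool from outside, world axes, zero at the start; "wrist_torque": the same for the moment, N m; "opening": finger opening in m; "grip_force": force on a finger pad.
Only numpy, scipy, OpenCV 4.12 (cv2) and the standard library are available. Lean on these libraries where they do the work, as an engineer would, in place of code of your own. Each camera call takes 0.05 s, during which the arm holds its last target. There are 200 camera calls.

## Working session

There is one attempt and no reset: what is moved stays moved. The work goes in short steps, Python scripts to look and compute and a shell command to move; the robot and the scene stay as the last step left them, time stands still between calls to the robot, and variables do not carry over. Pictures are saved under pics/ and viewed, at most 14 in all, crops included, and the job is handed in when it is done.

```bash
mkdir -p pics
python3 - <<'E'
from station import ctrl
import cv2
for n in("top","side"):
    cv2.imwrite(f"pics/{n}0.png",ctrl.get_image(n)); c=ctrl.calibration(n); print(n,c)
    for q in("blue_pot","yellow_pot","green_pot","lid","cork_coaster","slate_coaster","spice_jar","mug"):
        print(q,[(round(d["score"],2),[round(float(v)) for v in d["position"]]) for d in ctrl.landmark_of(n,q)][:3])
o=ctrl.get_obs();print(o)
E
```

```text
top {'fx': 621.0282284137676, 'fy': 621.0282284137676, 'cx': 311.0361954844994, 'cy': 235.66495942770152, 'k1': -0.19285204564294448, 'R': array([[-0.01131054, -0.99992984, -0.00352045],
       [-0.99772294,  0.01151955, -0.0664547 ],
       [ 0.06649059,  0.00276079, -0.99778323]]), 't': array([0.02181447, 0.5057301 , 1.34919614])}
blue_pot [(0.95, [427, 195]), (0.74, [172, 205])]
yellow_pot [(0.83, [385, 263]), (0.7, [426, 196])]
green_pot [(0.9, [449, 265])]
lid [(0.86, [316, 269]), (0.82, [274, 223])]
cork_coaster [(0.86, [358, 196])]
slate_coaster [(0.79, [187, 263]), (0.74, [387, 263])]
spice_jar [(0.89, [258, 264]), (0.71, [174, 204])]
mug [(0.92, [172, 205])]
side {'fx': 556.5731647216118, 'fy': 556.5731647216118, 'cx': 330.376576305576, 'cy': 232.48975908954296, 'k1': 0.04057768865935037, 'R': array([[ 0.99801294, -0.06277772, -0.00539756],
       [-0.04567579, -0.66179671, -0.74829061],
       [ 0.04340389,  0.74705025, -0.6633491 ]]), 't': array([-0.51989742,  0.06565607,  1.34499402])}
blue_pot [(0.89, [372, 324])]
yellow_pot [(0.74, [301, 298])]
green_pot []
lid [(0.8, [
[... 162 characters left out ...]
 [300, 296]), (0.6, [344, 170])]
{'t': 0.9, 'q': array([ 1.08499617e+00,  5.26804487e-02,  1.61288260e+00, -1.82355040e-05,
        1.47600408e+00, -1.19040241e-01]), 'dq': array([-0.00031457,  0.00053306,  0.00088593, -0.00032077, -0.00023399,
       -0.00103004]), 'effort': array([ 1.50955817e-03, -3.93682265e+01, -3.70465493e+01, -9.47702597e-05,
        2.76105429e-04, -1.57571952e-05]), 'tool_pos': array([0.22414224, 0.58341162, 0.23132612]), 'tool_rot': array([5.72874445e-01, 3.08889343e+00, 2.97870593e-05]), 'contact_force': array([-0.25369223,  0.20679901,  1.0796461 ]), 'wrist_torque': array([-0.06253407,  0.02719976, -0.02573532]), 'grip_force': 0.0, 'opening': 0.08501982133437203}
```

View pics/top0.png

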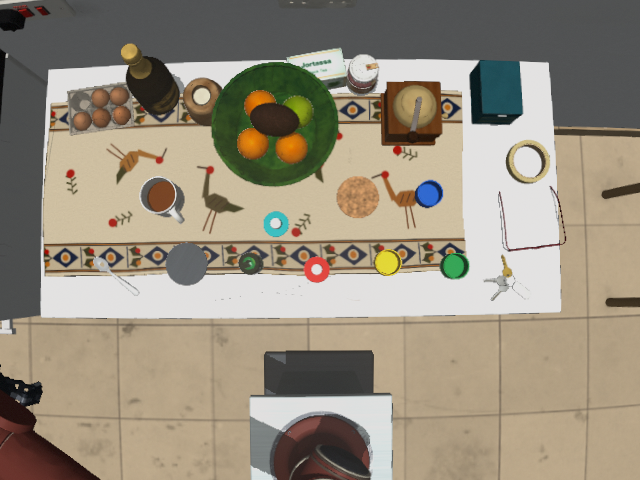

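View pics/side0.png

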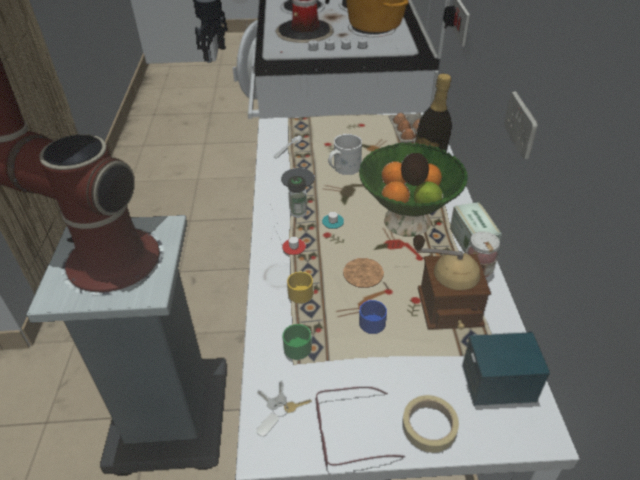

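The top view shows blue at (429,194), yellow (387,262), green (455,265), the red lid (317,270) and cork (358,197). The jar is at (251,263), the mug at (160,197), and the cyan lid at (275,224) is the look-alike. The side view agrees: blue (372,317), yellow (300,288), green (297,341), red lid (294,245) and cork (363,272).

```bash
cat > h.py <<'E'
import numpy as np, cv2
from scipy.optimize import least_squares
from scipy.spatial.transform import Rotation as Ro
from station import ctrl
C={n:ctrl.calibration(n) for n in("top","side")}
def proj(n,X):
    c=C[n]; return cv2.projectPoints(np.asarray(X,float).reshape(-1,1,3),cv2.Rodrigues(c["R"])[0],c["t"],
      np.array([[c["fx"],0,c["cx"]],[0,c["fy"],c["cy"]],[0,0,1]]),np.array([c["k1"],0,0,0]))[0][:,0]
HUE={"blue":(110,128),"yellow":(22,33),"green":(55,80),"red":(-6,6)}
A=np.linspace(0,2*np.pi,60)
def hull_c(p):
    m=cv2.moments(cv2.convexHull(np.float32(p))); return np.array([m["m10"],m["m01"]])/m["m00"],m["m00"]
def model(n,x,y,z0,z1,r):
    return hull_c(proj(n,np.vstack([np.c_[x+r*np.cos(A),y+r*np.sin(A),0*A+z] for z in(z0,z1)])))
def seg(img,col,near,rad=28):
    h=cv2.cvtColor(img,cv2.COLOR_BGR2HSV).astype(int); H=(h[...,0]+20)%180-20; lo,hi=HUE[col]
    yy,xx=np.mgrid[:480,:640]
    m=((H>=lo)&(H<=hi)&(h[...,1]>110)&(h[...,2]>40)&(np.hypot(xx-near[0],yy-near[1])<rad)).astype(np.uint8)
    k,l,s,_=cv2.connectedComponentsWithStats(m); i=1+np.argmax(s[1:,4])
    return hull_c(np.argwhere(l==i)[:,::-1])
def locate(px,z0,z1,r,col=None,imgs=None):
    obs={}
    for n,p in px.items(): obs[n]=seg(imgs[n],col,p)
    f=lambda v,ns:np.concatenate([model(n,*v,z0,z1,r)[0]-obs[n][0] for n in ns])
    out={}
    for ns in [[n] for n in px]+[list(px)]:
        s=least_squares(f,[.5,0],args=(ns,)); out["+".join(ns)]=s.x.round(4)
    return out,[(n,obs[n][0].round(1),round(obs[n][1]/model(n,*s.x,z0,z1,r)[1],2)) for n in px]
def go(x,y,z,psi=np.pi/2):   # psi = angle of tool y in world, tool down
    o=ctrl.get_obs(); R=Ro.from_rotvec(o["tool_rot"])
    D=Ro.from_matrix(np.array([[-np.sin(psi),np.cos(psi),0],[np.cos(psi),np.sin(psi),0],[0,0,-1]]).T) 
    print("shift cm",(R.inv().apply(np.array([x,y,z])-o["tool_pos"])*100).round(2),"turn",(R.inv()*D).as_rotvec().round(3),"t",round(o["t"],2))
E
python3 - <<'E'
from h import *
im={n:cv2.imread(f"pics/{n}0.png") for n in("top","side")}
for c,t,s in(("blue",(429,194),(372,317)),("yellow",(387,262),(300,288)),("green",(455,265),(297,341))):
    print(c,*locate({"top":t,"side":s},0.003,.05,.029,c,im))
print("lid",*locate({"top":(317,270),"side":(294,245)},.006,.011,.029,"red",im))
def near(n,p,z):
    return least_squares(lambda v:proj(n,[v[0],v[1],z])[0]-p,[.5,0]).x.round(4)
print("cork",near("top",(358,197),.006),near("side",(363,272),.006))
for n,p in(("jar",(251,263)),("mug",(160,197)),("bowl",(275,125)),("grinder",(412,105))): print(n,near("top",p,.1))
print("ring",near("side",(278,273),.0))
for n,p in (("top",(358,197)),("side",(363,272))):
    i=im[n]; x,y=p; print(n,cv2.imwrite(f"pics/cork_{n}.png",cv2.resize(i[y-50:y+50,x-65:x+65],None,fx=6,fy=6,interpolation=2)))
go(.45,-.2,.23)
E
```

```text
blue {'top': array([ 0.5953, -0.2442]), 'side': array([ 0.5944, -0.238 ]), 'top+side': array([ 0.5942, -0.2418])} [('top', array([428.5, 193.5]), 0.86), ('side', array([372.2, 316. ]), 0.19)]
yellow {'top': array([ 0.4456, -0.1499]), 'side': array([ 0.4443, -0.1398]), 'top+side': array([ 0.4452, -0.1465])} [('top', array([387.6, 262. ]), 0.9), ('side', array([299.9, 285.4]), 0.69)]h.py:12: RuntimeWarning: invalid value encountered in divide
  m=cv2.moments(cv2.convexHull(np.float32(p))); return np.array([m["m10"],m["m01"]])/m["m00"],m["m00"]
Traceback (most recent call last):
  File "h.py", line 27, in locate
    s=least_squares(f,[.5,0],args=(ns,)); out["+".join(ns)]=s.x.round(4)
ValueError: Residuals are not finite in the initial point.
```

```bash
sed -i 's/HUE=.*/HUE={"blue":(105,132),"yellow":(16,36),"green":(48,88),"red":(-10,8)}/; s/(h\[...,1\]>110)&(h\[...,2\]>40)/(h[...,1]>smin)\&(h[...,2]>30)/; s/rad=28)/rad=28,smin=120)/; s/seg(imgs\[n\],col,p)/seg(imgs[n],col,p,smin=120 if n=="top" or col=="yellow" else 90)/' h.py
cat > m.py <<'E'
from h import *
im={n:cv2.imread(f"pics/{n}0.png") for n in("top","side")}
for c,t,s in(("blue",(429,194),(372,317)),("yellow",(387,262),(300,288)),("green",(455,265),(297,341))):
    print(c,*locate({"top":t,"side":s},0.003,.05,.029,c,im))
print("lid",*locate({"top":(317,270),"side":(294,245)},.006,.011,.029,"red",im))
def near(n,p,z):
    return least_squares(lambda v:proj(n,[v[0],v[1],z])[0]-p,[.5,0]).x.round(4)
print("cork",near("top",(358,197),.006),near("side",(363,272),.006))
for n,p in(("jar",(251,263)),("mug",(160,197)),("bowl",(275,125)),("grinder",(412,105))): print(n,near("top",p,.1))
print("ring",near("side",(278,273),.0))
x,y=358,197; a=cv2.resize(im["top"][y-30:y+30,x-35:x+35],None,fx=6,fy=6)
x,y=363,272; b=cv2.resize(im["side"][y-30:y+30,x-35:x+35],None,fx=5,fy=6)
cv2.imwrite("pics/cork.png",np.hstack([a,b]))
for n,p in(("side",(297,341)),("side",(372,322)),("side",(294,245))):
    print(cv2.cvtColor(im[n],cv2.COLOR_BGR2HSV)[p[1]-12:p[1]+13:4,p[0]].tolist())
go(.45,-.2,.23)
E
python3 m.py
```

```text
blue {'top': array([ 0.5954, -0.2443]), 'side': array([ 0.5964, -0.23  ]), 'top+side': array([ 0.5949, -0.2379])} [('top', array([428.6, 193.5]), 0.86), ('side', array([372.7, 313. ]), 0.56)]
yellow {'top': array([ 0.4457, -0.15  ]), 'side': array([ 0.4467, -0.1302]), 'top+side': array([ 0.4461, -0.1418])} [('top', array([387.6, 262. ]), 0.91), ('side', array([300.9, 282.2]), 0.39)]
green {'top': array([ 0.4363, -0.3003]), 'side': array([ 0.4355, -0.295 ]), 'top+side': array([ 0.4357, -0.2983])} [('top', array([455.5, 265.3]), 0.75), ('side', array([297.2, 342. ]), 0.12)]
lid {'top': array([0.4327, 0.0053]), 'side': array([0.432, 0.008]), 'top+side': array([0.4324, 0.006 ])} [('top', array([316.3, 269. ]), 0.92), ('side', array([293.9, 246.6]), 0.79)]
cork [ 0.5919 -0.0896] [ 0.5918 -0.0879]
jar [0.4453 0.1404]
mug [0.5855 0.3324]
bowl [0.7348 0.089 ]
grinder [ 0.776  -0.2018]
ring [ 0.3931 -0.0717]
[[60, 61, 92], [65, 69, 92], [66, 89, 115], [65, 106, 135], [66, 104, 130], [62, 56, 91], [67, 69, 96]]
[[114, 96, 98], [113, 115, 111], [113, 137, 156], [114, 88, 99], [112, 89, 100], [114, 87, 100], [24, 25, 150]]
[[16, 59, 112], [20, 4, 184], [30, 3, 200], [45, 4, 126], [2, 93, 126], [2, 151, 155], [16, 66, 120]]
shift cm [-49.18 -65.03   0.13] turn [ 0.     0.    -0.367] t 0.9
```

View pics/cork.png

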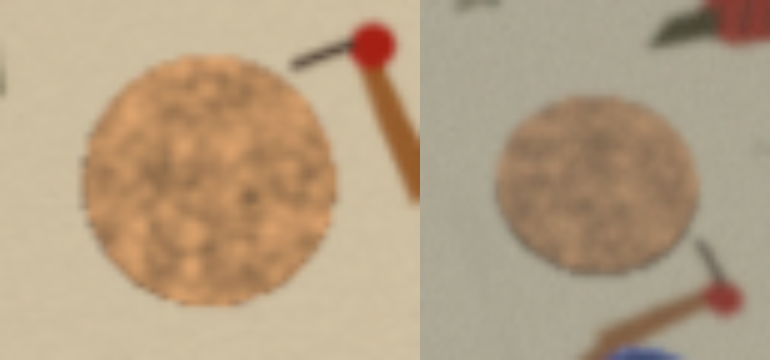

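The cork centre is at top (357.8,197) and side (363.4,272.7), so about (0.592, -0.089). I'll tighten the side masks and take a closer look at the faint ring at side (278,273).

```bash
sed -i 's/smin=120 if n=="top" or col=="yellow" else 90/smin=100 if n=="top" else {"blue":60,"green":40,"yellow":75,"red":75}[col]/' h.py
python3 m.py | head -4
python3 - <<'E'
from h import *
a=cv2.imread("pics/top0.png")[245:320,290:420]; b=cv2.imread("pics/side0.png")[235:310,240:370]
cv2.imwrite("pics/ring.png",np.hstack([cv2.resize(i,None,fx=3,fy=4,interpolation=2) for i in(a,b)]))
E
```

```text
blue {'top': array([ 0.5953, -0.2442]), 'side': array([ 0.5946, -0.2375]), 'top+side': array([ 0.5948, -0.2414])} [('top', array([428.6, 193.5]), 0.86), ('side', array([372.3, 315.8]), 0.82)]
yellow {'top': array([ 0.4464, -0.1495]), 'side': array([ 0.4452, -0.1419]), 'top+side': array([ 0.446 , -0.1468])} [('top', array([387.4, 261.7]), 0.97), ('side', array([300.4, 286.1]), 0.91)]
green {'top': array([ 0.4362, -0.2988]), 'side': array([ 0.435 , -0.2917]), 'top+side': array([ 0.436 , -0.2949])} [('top', array([454.8, 265.4]), 0.83), ('side', array([297. , 340.7]), 0.86)]
lid {'top': array([0.4332, 0.0054]), 'side': array([0.4319, 0.0084]), 'top+side': array([0.4325, 0.0061])} [('top', array([316.2, 268.8]), 0.95), ('side', array([293.9, 246.5]), 0.81)]
```

View pics/ring.png

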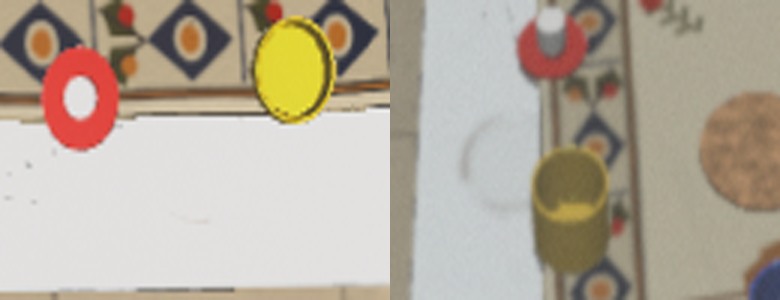

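```bash
python3 -m handwheel '[[[-2,-5,0],[0,0,-0.15]],[[-6,-10,0],[0,0,-0.3]],[[-11,-15,0],[0,0,-0.367]],[[-15,-20,0],[0,0,-0.367]],[[-19,-25,0],[0,0,-0.367]]]' -1 40; python3 -c "
from h import *
go(.595,-.244,.2)"
```

```text
t: 1.52
tool_pos: [0.3083, 0.2923, 0.2316]
tool_rot: [-0.002, 3.14, 0.001]
contact_force: [0.7, 0.2, 0.4]
opening: 0.0854
grip_force: 0.0
shift cm [-28.62 -53.66   3.17] turn [0.    0.001 0.001] t 1.52
```

The ring is a flat stain with nothing standing there. Next is the blue pot; the fingers close along y and so centre it in y.

```bash
python3 -m handwheel '[[[-2,-6,0],[0,0,0]],[[-4,-12,0],[0,0,0]],[[-7,-18,0],[0,0,0]],[[-10,-24,0],[0,0,0]],[[-13,-29,0],[0,0,0]]]' >/dev/null; python3 -m handwheel '[[[-4,-5,0],[0,0,0]],[[-8,-10,1],[0,0,0]],[[-11.5,-15,2],[0,0,0]],[[-14,-20,3],[0,0,0]],[[-15.6,-24.4,3],[0,0,0]]]'; python3 -m handwheel '[[[0,0,0],[0,0,0]],[[0,0,0],[0,0,0]]]' ; python3 -c "
from h import *
go(.595,-.242,.015)"
```

```text
t: 2.78
tool_pos: [0.5911, -0.2362, 0.1996]
tool_rot: [-0.001, -3.14, -0.002]
contact_force: [0.3, 0.9, -0.6]
opening: 0.0857
grip_force: 0.0
t: 3.02
tool_pos: [0.5906, -0.234, 0.2012]
tool_rot: [0.0, -3.141, -0.001]
contact_force: [0.1, 0.3, -0.2]
opening: 0.0854
grip_force: 0.0
shift cm [-0.44 -0.82 18.62] turn [ 0.001 -0.     0.   ] t 3.02
```

```bash
python3 -m handwheel '[[[-0.4,-0.8,4],[0,0,0]],[[-0.4,-0.8,8],[0,0,0]],[[-0.4,-0.8,12],[0,0,0]],[[-0.4,-0.8,15.5],[0,0,0]],[[-0.4,-0.8,18.5],[0,0,0]]]'; python3 -m handwheel '[[[0,0,0],[0,0,0]],[[0,0,0],[0,0,0]],[[0,0,0],[0,0,0]],[[0,0,0],[0,0,0]],[[0,0,0],[0,0,0]]]' 1 30; python3 -m handwheel '[[[0,0,0],[0,0,0]],[[0,0,0],[0,0,0]]]'
```

```text
t: 3.65
tool_pos: [0.5943, -0.2404, 0.0154]
tool_rot: [0.003, -3.141, -0.001]
contact_force: [-1.1, 0.8, 0.1]
opening: 0.0854
grip_force: 0.0
t: 4.28
tool_pos: [0.5955, -0.2427, 0.0175]
tool_rot: [-0.0, 3.14, -0.001]
contact_force: [-0.7, 0.9, 3.5]
opening: 0.0558
grip_force: 32.9
t: 4.53
tool_pos: [0.5955, -0.2427, 0.0175]
tool_rot: [-0.0, 3.14, -0.001]
contact_force: [-0.0, 1.1, 5.8]
opening: 0.0561
grip_force: 33.1
```

```bash
python3 -m handwheel '[[[0,0,-2],[0,0,0]],[[0,0,-4],[0,0,0]],[[0,0,-6],[0,0,0]],[[0.1,3,-6],[0,0,0]],[[0.2,7,-6],[0,0,0]]]'; python3 -m handwheel '[[[0.1,4,0],[0,0,0]],[[0.1,7.5,0],[0,0,0]],[[0.1,8.3,0],[0,0,0]],[[0.1,8.3,0],[0,0,0]],[[0.1,8.3,0],[0,0,0]]]';python3 -c "
from h import *
cv2.imwrite('pics/side1.png',ctrl.get_image('side')[200:350,260:460])
go(.5925,-.089,.0255)"
```

```text
t: 5.15
tool_pos: [0.5935, -0.1727, 0.0785]
tool_rot: [0.003, 3.139, -0.002]
contact_force: [-0.0, 0.3, -1.1]
opening: 0.0562
grip_force: 32.6
t: 5.78
tool_pos: [0.592, -0.0904, 0.0768]
tool_rot: [0.001, 3.141, -0.001]
contact_force: [0.6, 0.0, -0.6]
opening: 0.0564
grip_force: 32.6
shift cm [-0.05  0.15  5.11] turn [-0.     0.    -0.001] t 5.83
```

View pics/side1.png

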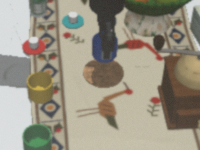

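The blue pot is held upright above the coaster (crop centre about (104,45)). Lowering it now.

```bash
python3 -m handwheel '[[[0,0.1,2],[0,0,0]],[[0,0.1,4],[0,0,0]],[[0,0.1,4.8],[0,0,0]],[[0,0.1,5.1],[0,0,0]],[[0,0.1,5.3],[0,0,0]]]';  python3 -m handwheel '[[[0,0,0],[0,0,0]],[[0,0,0],[0,0,0]]]'
```

```text
t: 6.45
tool_pos: [0.592, -0.0884, 0.0235]
tool_rot: [0.0, -3.142, 0.0]
contact_force: [-3.4, 1.3, 5.4]
opening: 0.0563
grip_force: 33.2
t: 6.7
tool_pos: [0.5923, -0.0885, 0.0239]
tool_rot: [-0.0, 3.14, -0.001]
contact_force: [-0.2, -0.2, -0.6]
opening: 0.0562
grip_force: 32.6
```

```bash
python3 -m handwheel '[[[0,0,0.1],[0,0,0]],[[0,0,0.1],[0,0,0]],[[0,0,0.1],[0,0,0]]]';  python3 -m handwheel '[[[0,0,0.1],[0,0,0]],[[0,0,0.1],[0,0,0]],[[0,0,0.1],[0,0,0]]]'
```

```text
t: 7.08
tool_pos: [0.5923, -0.0885, 0.0235]
tool_rot: [-0.0, 3.141, -0.0]
contact_force: [-2.4, 1.4, 6.1]
opening: 0.0561
grip_force: 33.1
t: 7.45
tool_pos: [0.5924, -0.0885, 0.0235]
tool_rot: [-0.0, 3.141, -0.0]
contact_force: [-6.1, 0.4, 11.2]
opening: 0.0558
grip_force: 33.7
```

```bash
python3 -m handwheel '[[[0,0,-0.1],[0,0,0]],[[0,0,-0.1],[0,0,0]],[[0,0,-0.1],[0,0,0]],[[0,0,-0.1],[0,0,0]],[[0,0,-0.1],[0,0,0]]]' -1; python3 -m handwheel '[[[0,0,-2],[0,0,0]],[[0,0,-5],[0,0,0]],[[0,0,-9],[0,0,0]],[[5,-2,-10],[0,0,0]],[[10,-4,-10],[0,0,0]]]'; python3 -m handwheel '[[[4.6,-2,0],[0,0,0]],[[4.6,-2,0],[0,0,0]],[[4.6,-2,0],[0,0,0]],[[4.6,-2,0],[0,0,0]]]'
python3 - <<'E'
from h import *
im={n:ctrl.get_image(n) for n in("top","side")}; 
for n in im: cv2.imwrite(f"pics/{n}2.png",im[n])
print(locate({"side":proj("side",[.592,-.089,.03])[0],},.006+.003,.056,.029,"blue",im))
go(.446,-.148,.016)
E
```

```text
t: 8.07
tool_pos: [0.5917, -0.0883, 0.0221]
tool_rot: [0.0, -3.141, -0.0]
contact_force: [-0.1, -0.8, 0.1]
opening: 0.0855
grip_force: 0.0
t: 8.7
tool_pos: [0.4925, -0.1293, 0.1259]
tool_rot: [-0.002, 3.137, -0.004]
contact_force: [0.3, -0.9, 0.5]
opening: 0.0852
grip_force: 0.0
t: 9.2
tool_pos: [0.447, -0.1483, 0.1232]
tool_rot: [-0.002, 3.14, -0.001]
contact_force: [0.3, 0.1, 0.6]
opening: 0.0853
grip_force: 0.0
({'side': array([ 0.5927, -0.0833])}, [('side', array([363.6, 262.5]), 0.81)])
shift cm [ 0.07  0.02 10.67] turn [-0.     0.     0.001] t 9.3
```

View pics/side2.png

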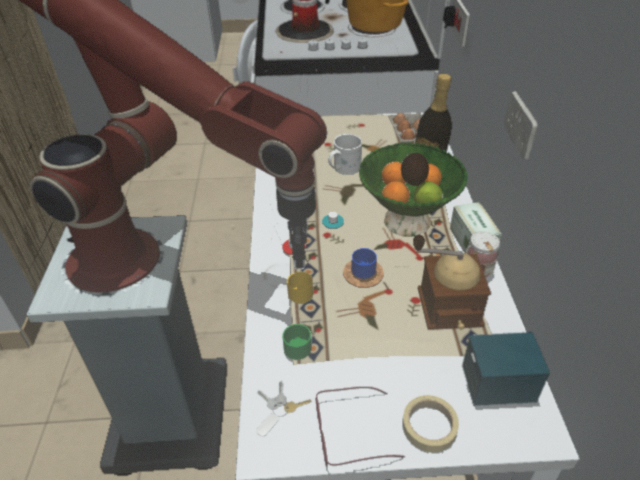

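Blue stands upright on the cork (side (363,263)). Grasping yellow.

```bash
python3 -m handwheel '[[[0.1,0,3],[0,0,0]],[[0.1,0,6],[0,0,0]],[[0.1,0,8.5],[0,0,0]],[[0.1,0,10],[0,0,0]],[[0.1,0,10.7],[0,0,0]]]'; python3 -m handwheel '[[[0,0,0],[0,0,0]],[[0,0,0],[0,0,0]],[[0,0,0],[0,0,0]],[[0,0,0],[0,0,0]],[[0,0,0],[0,0,0]]]' 1 30; python3 -m handwheel '[[[0,0,0],[0,0,0]],[[0,0,0],[0,0,0]]]'; python3 -m handwheel '[[[0,0,-2],[0,0,0]],[[0,0,-5],[0,0,0]],[[0,0,-8],[0,0,0]],[[0,0,-11],[0,0,0]],[[-4,2,-11],[0,0,0]]]';python3 -m handwheel '[[[-4,2,0],[0,0,0]],[[-8,4,0],[0,0,0]],[[-10,4,0],[0,0,0]],[[-10.5,4,0],[0,0,0]],[[-10.5,4,0],[0,0,0]]]';python3 - <<'E'
from h import *
im={n:ctrl.get_image(n) for n in("top","side")}
o=ctrl.get_obs()["tool_pos"]; b=o[2]-.0175
print(proj("side",[o[0],o[1],b+.025]),locate({"side":proj("side",[o[0],o[1],b+.025])[0]},b+.003,b+.05,.029,"yellow",im))
cv2.imwrite("pics/s3.png",cv2.resize(im["side"][180:300,290:440],None,fx=4,fy=4))
go(.592,-.0885,.0175+.05)
E
```

```text
t: 9.93
tool_pos: [0.4448, -0.1481, 0.0146]
tool_rot: [0.001, -3.141, -0.001]
contact_force: [0.2, -0.4, -0.1]
opening: 0.0852
grip_force: 0.0
t: 10.55
tool_pos: [0.4458, -0.1489, 0.0164]
tool_rot: [-0.0, 3.139, -0.002]
contact_force: [1.1, 0.1, 5.9]
opening: 0.0582
grip_force: 32.7
t: 10.8
tool_pos: [0.4458, -0.1489, 0.0164]
tool_rot: [-0.0, 3.14, -0.001]
contact_force: [-0.4, -0.3, 5.6]
opening: 0.0582
grip_force: 32.7
t: 11.42
tool_pos: [0.4856, -0.1297, 0.1282]
tool_rot: [0.005, 3.137, -0.005]
contact_force: [1.5, -0.8, -0.3]
opening: 0.0582
grip_force: 32.6
t: 12.05
tool_pos: [0.589, -0.0884, 0.1246]
tool_rot: [-0.0, -3.14, -0.0]
contact_force: [0.1, 0.1, -0.4]
opening: 0.0583
grip_force: 32.6
[[363.56575108 231.7047884 ]] ({'side': array([ 0.5868, -0.0869])}, [('side', array([362.7, 230.7]), 0.75)])
shift cm [-0.33  0.    5.74] turn [ 0.    -0.001 -0.   ] t 12.15
```

View pics/s3.png

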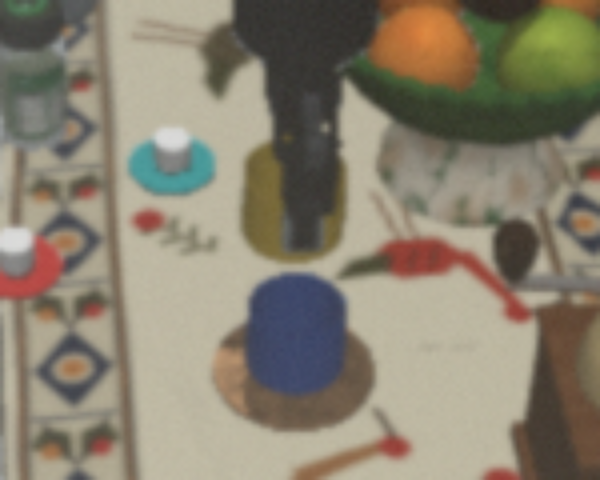

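Yellow is held level at crop centre x≈293.5. Blue's centre is at 297.5, about 2.5 mm further in +x, which matches the remaining shift.

```bash
python3 -m handwheel '[[[-0.3,0,2],[0,0,0]],[[-0.3,0,4],[0,0,0]],[[-0.3,0,4.8],[0,0,0]],[[-0.3,0,4.8],[0,0,0]]]'; python3 -m handwheel '[[[0,0,0.3],[0,0,0]],[[0,0,0.6],[0,0,0]],[[0,0,0.9],[0,0,0]],[[0,0,1],[0,0,0]],[[0,0,1],[0,0,0]]]';python3 -m handwheel '[[[0,0,0],[0,0,0]],[[0,0,0],[0,0,0]]]'
```

```text
t: 12.65
tool_pos: [0.5917, -0.0881, 0.0755]
tool_rot: [0.0, -3.139, -0.001]
contact_force: [1.0, -0.5, -0.3]
opening: 0.0581
grip_force: 32.6
t: 13.28
tool_pos: [0.5928, -0.0883, 0.0673]
tool_rot: [0.0, -3.142, -0.0]
contact_force: [-0.5, 0.5, -0.7]
opening: 0.0582
grip_force: 32.6
t: 13.52
tool_pos: [0.5929, -0.0884, 0.0674]
tool_rot: [-0.0, 3.141, -0.0]
contact_force: [-0.2, -0.2, 0.1]
opening: 0.058
grip_force: 32.6
```

```bash
python3 -m handwheel '[[[0,0,0.1],[0,0,0]],[[0,0,0.15],[0,0,0]],[[0,0,0.15],[0,0,0]],[[0,0,0.15],[0,0,0]]]'
```

```text
t: 14.02
tool_pos: [0.5931, -0.0884, 0.0665]
tool_rot: [-0.0, 3.141, -0.0]
contact_force: [-1.4, 0.3, 4.4]
opening: 0.058
grip_force: 33.0
```

```bash
python3 -m handwheel '[[[0,0,-0.1],[0,0,0]],[[0,0,-0.1],[0,0,0]],[[0,0,-0.1],[0,0,0]],[[0,0,-0.1],[0,0,0]],[[0,0,-0.1],[0,0,0]]]' -1; python3 -m handwheel '[[[0,0,-2],[0,0,0]],[[0,0,-5],[0,0,0]],[[0,0,-8],[0,0,0]],[[3,-4,-8],[0,0,0]],[[7,-8,-8],[0,0,0]]]'; python3 -m handwheel '[[[4,-5,0],[0,0,0]],[[8,-10,0],[0,0,0]],[[8.7,-12.9,0],[0,0,0]],[[8.7,-12.9,2],[0,0,0]],[[8.7,-12.9,2],[0,0,0]]]'
python3 - <<'E'
from h import *
im={n:ctrl.get_image(n) for n in("top","side")}; 
x,y=proj("side",[.592,-.089,.05])[0].astype(int)
cv2.imwrite("pics/s4.png",cv2.resize(im["side"][y-50:y+50,x-70:x+70],None,fx=4,fy=4))
print(locate({"side":(x,y-10)},.05+.003,.1,.029,"yellow",im))
go(.4358,-.298,.015)
E
```

```text
t: 14.65
tool_pos: [0.5927, -0.0884, 0.0667]
tool_rot: [0.0, -3.141, -0.0]
contact_force: [-0.4, -0.3, -0.3]
opening: 0.0855
grip_force: 0.0
t: 15.28
tool_pos: [0.5234, -0.1695, 0.1496]
tool_rot: [-0.003, 3.138, -0.003]
contact_force: [-0.3, -1.2, 1.0]
opening: 0.0856
grip_force: 0.0
t: 15.9
tool_pos: [0.4349, -0.296, 0.1251]
tool_rot: [0.0, -3.139, -0.005]
contact_force: [-0.3, 0.6, -0.7]
opening: 0.0851
grip_force: 0.0
({'side': array([ 0.5931, -0.0831])}, [('side', array([364.4, 248.5]), 0.88)])
shift cm [ 1.000e-02 -1.900e-01  1.115e+01] turn [ 0.001 -0.001  0.002] t 16.0
```

View pics/s4.png

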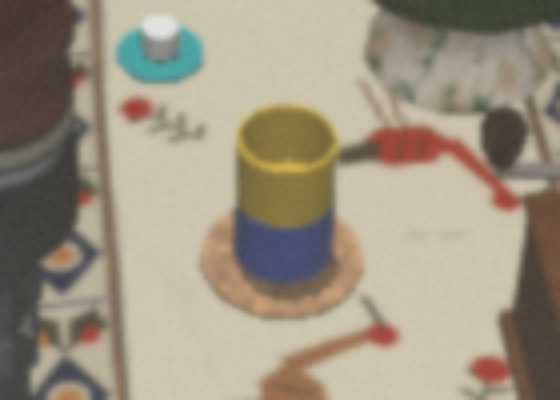

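Yellow is seated flush and level in blue (joint at crop (285,220)), and the tower is aligned. Green next.

```bash
python3 -m handwheel '[[[0,-0.2,3],[0,0,0]],[[0,-0.2,6],[0,0,0]],[[0,-0.2,9],[0,0,0]],[[0,-0.2,10.5],[0,0,0]],[[0,-0.2,11],[0,0,0]]]'; python3 -m handwheel '[[[0,0,0],[0,0,0]],[[0,0,0],[0,0,0]],[[0,0,0],[0,0,0]],[[0,0,0],[0,0,0]],[[0,0,0],[0,0,0]]]' 1 30; python3 -m handwheel '[[[0,0,0],[0,0,0]],[[0,0,0],[0,0,0]]]'; python3 -m handwheel '[[[0,0,-4],[0,0,0]],[[0,0,-9],[0,0,0]],[[0,0,-14],[0,0,0]],[[0,0,-16],[0,0,0]],[[-3,4,-16],[0,0,0]]]';python3 -m handwheel '[[[-3,4,0],[0,0,0]],[[-6,8,0],[0,0,0]],[[-9,12,0],[0,0,0]],[[-11.5,16,0],[0,0,0]],[[-12.5,16.9,0],[0,0,0]]]'; python3 -m handwheel '[[[0,0,0],[0,0,0]],[[0,0,0],[0,0,0]],[[0,0,0],[0,0,0]]]';python3 - <<'E'
from h import *
im={"side":ctrl.get_image("side")}
x,y=proj("side",[.592,-.089,.09])[0].astype(int)
cv2.imwrite("pics/s5.png",cv2.resize(im["side"][y-65:y+55,x-75:x+75],None,fx=4,fy=4))
go(.5928,-.0884,.0165+.094)
E
```

```text
t: 16.62
tool_pos: [0.436, -0.2987, 0.0164]
tool_rot: [0.002, -3.141, -0.001]
contact_force: [1.3, -0.5, 0.4]
opening: 0.0854
grip_force: 0.0
t: 17.25
tool_pos: [0.4369, -0.3003, 0.0184]
tool_rot: [-0.0, 3.139, -0.003]
contact_force: [0.2, 0.6, 5.7]
opening: 0.0558
grip_force: 32.9
t: 17.5
tool_pos: [0.4369, -0.3003, 0.0184]
tool_rot: [-0.0, 3.139, -0.003]
contact_force: [0.9, 0.3, 5.6]
opening: 0.0562
grip_force: 32.9
t: 18.12
tool_pos: [0.4659, -0.2614, 0.1786]
tool_rot: [0.007, 3.139, -0.004]
contact_force: [1.3, -0.6, -0.6]
opening: 0.0561
grip_force: 32.5
t: 18.75
tool_pos: [0.5907, -0.0879, 0.1747]
tool_rot: [0.005, -3.138, -0.002]
contact_force: [-0.0, -0.4, -0.5]
opening: 0.0559
grip_force: 32.5
t: 19.12
tool_pos: [0.5902, -0.0915, 0.1766]
tool_rot: [-0.002, -3.141, 0.0]
contact_force: [-1.0, 0.1, -1.1]
opening: 0.0561
grip_force: 32.5
shift cm [-0.25  0.3   6.63] turn [-0.    -0.    -0.001] t 19.18
```

View pics/s5.png

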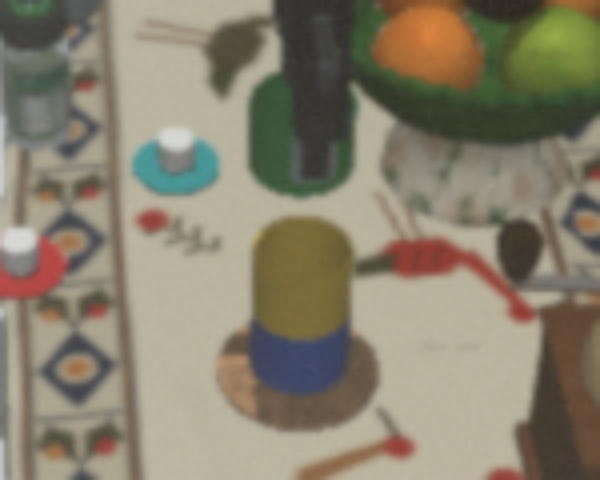

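Run:
```python
from h import *
im={"side":ctrl.get_image("side")}
o=ctrl.get_obs()["tool_pos"]; b=o[2]-.0184
print(o,locate({"side":proj("side",[o[0],o[1],b+.025])[0]},b+.003,b+.05,.029,"green",im))
# silhouette column extents: image vs model
for X in(o[0]-.002,o[0],o[0]+.002):
    P=np.vstack([proj("side",np.c_[X+.029*np.cos(A),o[1]+.029*np.sin(A),0*A+z]) for z in(b+.008,b+.05)]); print(X,P[:,0].min(),P[:,0].max())
h=cv2.cvtColor(im["side"],cv2.COLOR_BGR2HSV)
r=int(proj("side",[o[0],o[1],b+.025])[0][1])
for rr in(r-2,r,r+2): c=np.where((h[rr,335:400,0]>48)&(h[rr,335:400,0]<88)&(h[rr,335:400,1]>60))[0]+335; print(rr,c.min(),c.max())
```

```text
[ 0.59041433 -0.09123624  0.17686114] ({'side': array([ 0.5878, -0.0887])}, [('side', array([364. , 213.2]), 0.76)])
0.5884143300347643 350.54165443392617 378.6920963011342
0.5904143300347643 351.4724026771933 379.6446117361131
0.5924143300347643 352.40302996206304 380.597020621472
212 352 361
214 352 376
216 352 376
```

Green's held offset matches yellow's, so it is aligned with the TCP. Lowering it now.

```bash
python3 -m handwheel '[[[-0.25,0.3,1.5],[0,0,0]],[[-0.25,0.3,3.5],[0,0,0]],[[-0.25,0.3,5],[0,0,0]],[[-0.25,0.3,5.3],[0,0,0]],[[-0.25,0.3,5.3],[0,0,0]]]'; python3 -m handwheel '[[[0,0,0],[0,0,0]],[[0,0,0.3],[0,0,0]],[[0,0,0.6],[0,0,0]],[[0,0,0.9],[0,0,0]],[[0,0,0.9],[0,0,0]]]';python3 -m handwheel '[[[0,0,0],[0,0,0]],[[0,0,0],[0,0,0]]]'
```

```text
t: 19.85
tool_pos: [0.5932, -0.0873, 0.1234]
tool_rot: [0.0, -3.141, -0.0]
contact_force: [0.1, 0.1, -0.8]
opening: 0.0561
grip_force: 32.5
t: 20.48
tool_pos: [0.593, -0.0873, 0.1143]
tool_rot: [0.0, -3.141, -0.0]
contact_force: [-0.1, 0.1, -1.4]
opening: 0.0561
grip_force: 32.5
t: 20.72
tool_pos: [0.5934, -0.0874, 0.1149]
tool_rot: [-0.0, 3.141, -0.0]
contact_force: [0.2, -0.0, 0.1]
opening: 0.0561
grip_force: 32.5
```

```bash
python3 -m handwheel '[[[0,-0.1,0.15],[0,0,0]],[[0,-0.1,0.3],[0,0,0]],[[0,-0.1,0.3],[0,0,0]],[[0,-0.1,0.3],[0,0,0]]]'
```

```text
t: 21.22
tool_pos: [0.5936, -0.0885, 0.1124]
tool_rot: [-0.0, 3.141, -0.001]
contact_force: [-0.2, 0.6, 2.3]
opening: 0.0558
grip_force: 32.9
```

```bash
python3 -m handwheel '[[[0,0,-0.1],[0,0,0]],[[0,0,-0.1],[0,0,0]],[[0,0,-0.1],[0,0,0]],[[0,0,-0.1],[0,0,0]],[[0,0,-0.1],[0,0,0]]]' -1; python3 -m handwheel '[[[0,0,-2],[0,0,0]],[[0,0,-5],[0,0,0]],[[0,0,-8],[0,0,0]],[[4,2,-8],[0,0,0]],[[8,5,-8],[0,0,0]]]'; python3 -m handwheel '[[[4,2.4,0],[0,0,0]],[[8.1,4.4,2],[0,0,0]],[[8.1,4.4,5],[0,0,0]],[[8.1,4.4,8],[0,0,0]],[[8.1,4.4,10],[0,0,0]]]'
python3 - <<'E'
from h import *
im={n:ctrl.get_image(n) for n in("top","side")}; 
x,y=proj("side",[.592,-.089,.09])[0].astype(int)
cv2.imwrite("pics/s6.png",cv2.resize(im["side"][y-60:y+60,x-75:x+75],None,fx=4,fy=4))
print(locate({"side":(x,y-15)},.094+.003,.144,.029,"green",im))
go(.4325,.0055,.013)
E
```

```text
t: 21.85
tool_pos: [0.5933, -0.0883, 0.1127]
tool_rot: [0.0, -3.141, -0.0]
contact_force: [-0.0, 0.2, -0.5]
opening: 0.0855
grip_force: 0.0
t: 22.48
tool_pos: [0.5134, -0.0385, 0.1954]
tool_rot: [0.002, 3.138, -0.001]
contact_force: [0.4, 0.0, 0.5]
opening: 0.0852
grip_force: 0.0
t: 23.1
tool_pos: [0.4323, 0.0057, 0.0931]
tool_rot: [-0.001, 3.14, -0.0]
contact_force: [0.1, -0.4, 0.0]
opening: 0.0853
grip_force: 0.0
({'side': array([ 0.592 , -0.0816])}, [('side', array([364.5, 233.6]), 0.85)])
shift cm [-0.17 -0.04  7.88] turn [ 0.    -0.003  0.   ] t 23.2
```

View pics/s6.png

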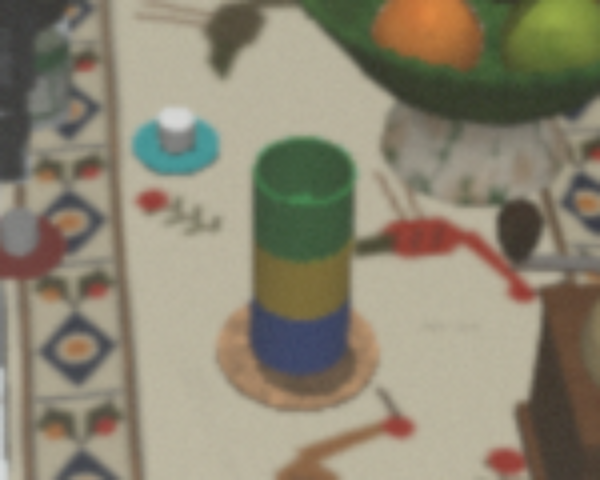

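The tower of three is straight and seated (joints at crop y≈255 and 310). Now the lid, by its knob.

```bash
python3 -m handwheel '[[[-0.15,0,3],[0,0,0]],[[-0.15,0,5],[0,0,0]],[[-0.15,0,6.5],[0,0,0]],[[-0.15,0,7.5],[0,0,0]],[[-0.15,0,7.9],[0,0,0]]]'; python3 -m handwheel '[[[0,0,0],[0,0,0]],[[0,0,0],[0,0,0]],[[0,0,0],[0,0,0]],[[0,0,0],[0,0,0]],[[0,0,0],[0,0,0]]]' 1 30; python3 -m handwheel '[[[0,0,0],[0,0,0]],[[0,0,0],[0,0,0]],[[0,0,0],[0,0,0]],[[0,0,0],[0,0,0]],[[0,0,0],[0,0,0]]]'
```

```text
t: 23.82
tool_pos: [0.4341, 0.0056, 0.0139]
tool_rot: [-0.0, 3.141, -0.0]
contact_force: [-0.3, -0.3, -0.8]
opening: 0.0852
grip_force: 0.0
t: 24.45
tool_pos: [0.4343, 0.0055, 0.0144]
tool_rot: [-0.0, 3.141, -0.0]
contact_force: [-0.2, -0.2, 2.5]
opening: 0.0229
grip_force: 29.7
t: 25.08
tool_pos: [0.4343, 0.0055, 0.0143]
tool_rot: [-0.0, 3.141, -0.0]
contact_force: [-0.2, -0.8, 4.5]
opening: 0.0223
grip_force: 29.9
```

```bash
python3 -m handwheel '[[[0,0,-4],[0,0,0]],[[0,0,-9],[0,0,0]],[[0,0,-14],[0,0,0]],[[0,0,-18],[0,0,0]],[[-2,-1,-18.5],[0,0,0]]]'; python3 -m handwheel '[[[-4,-2.5,0],[0,0,0]],[[-8,-5,0],[0,0,0]],[[-12,-7.5,0],[0,0,0]],[[-14,-8.4,0],[0,0,0]],[[-14,-8.4,0],[0,0,0]]]'; python3 -m handwheel '[[[0,0,0],[0,0,0]],[[0,0,0],[0,0,0]],[[0,0,0],[0,0,0]]]';python3 - <<'E'
from h import *
im={"side":ctrl.get_image("side")}
o=ctrl.get_obs()["tool_pos"]; b=o[2]-.0143
print(o,locate({"side":proj("side",[o[0],o[1],b+.008])[0]},b+.006,b+.011,.029,"red",im))
x,y=proj("side",[.592,-.089,.15])[0].astype(int)
cv2.imwrite("pics/s7.png",cv2.resize(im["side"][y-60:y+60,x-75:x+75],None,fx=4,fy=4))
go(.5945,-.0884,.160)
E
```

```text
t: 25.7
tool_pos: [0.4552, -0.0043, 0.2023]
tool_rot: [-0.002, 3.135, -0.001]
contact_force: [0.8, -0.8, -0.0]
opening: 0.023
grip_force: 29.7
t: 26.32
tool_pos: [0.5939, -0.0888, 0.1973]
tool_rot: [-0.001, -3.139, -0.001]
contact_force: [-0.7, -0.1, -0.7]
opening: 0.0227
grip_force: 29.7
t: 26.7
tool_pos: [0.5933, -0.0879, 0.199]
tool_rot: [-0.001, 3.141, -0.0]
contact_force: [-0.0, -0.3, 0.5]
opening: 0.0224
grip_force: 29.7
[ 0.5934338  -0.08801723  0.19907574] ({'side': array([ 0.5901, -0.087 ])}, [('side', array([365.1, 209.8]), 0.75)])
shift cm [-0.11 -0.04  3.91] turn [-0.     0.     0.001] t 26.75
```

View pics/s7.png

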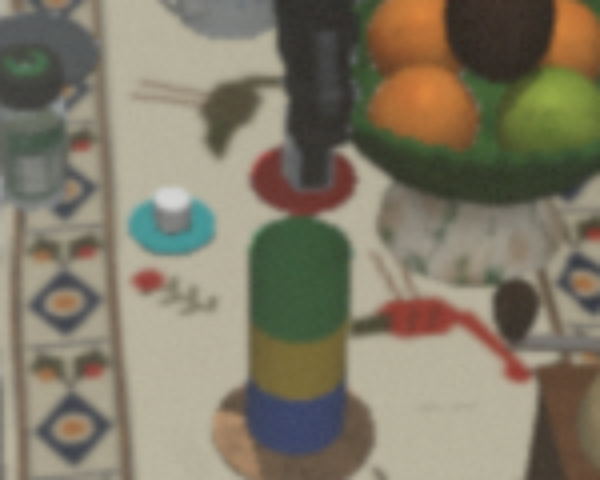

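The lid is held level with the knob up, centred within about 1–2 mm of the tower axis. Lowering it.

```bash
python3 -m handwheel '[[[-0.12,0,1.5],[0,0,0]],[[-0.12,0,3],[0,0,0]],[[-0.12,0,3.8],[0,0,0]],[[-0.12,0,3.8],[0,0,0]],[[-0.12,0,3.8],[0,0,0]]]'; python3 -m handwheel '[[[0,0,0.2],[0,0,0]],[[0,0,0.4],[0,0,0]],[[0,0,0.6],[0,0,0]],[[0,0,0.7],[0,0,0]],[[0,0,0.7],[0,0,0]]]';python3 -m handwheel '[[[0,0,0],[0,0,0]],[[0,0,0],[0,0,0]]]'
```

```text
t: 27.38
tool_pos: [0.5953, -0.0884, 0.1611]
tool_rot: [-0.0, 3.141, -0.0]
contact_force: [0.3, -0.1, -0.3]
opening: 0.0227
grip_force: 29.7
t: 28.0
tool_pos: [0.5949, -0.0883, 0.1536]
tool_rot: [0.0, -3.141, -0.0]
contact_force: [0.2, 0.6, 0.0]
opening: 0.0227
grip_force: 29.7
t: 28.25
tool_pos: [0.595, -0.0884, 0.1539]
tool_rot: [-0.0, 3.141, -0.0]
contact_force: [-0.5, -0.1, -0.6]
opening: 0.0227
grip_force: 29.7
```

```bash
python3 -m handwheel '[[[0,0,0.1],[0,0,0]],[[0,0,0.2],[0,0,0]],[[0,0,0.2],[0,0,0]],[[0,0,0.2],[0,0,0]]]'
```

```text
t: 28.75
tool_pos: [0.5953, -0.0884, 0.1524]
tool_rot: [-0.0, 3.141, -0.0]
contact_force: [-0.8, 0.2, 3.0]
opening: 0.0225
grip_force: 30.0
```

Contact came at the expected height (0.1524), so I'm releasing and rising clear.

```bash
python3 -m handwheel '[[[0,0,-0.1],[0,0,0]],[[0,0,-0.1],[0,0,0]],[[0,0,-0.1],[0,0,0]],[[0,0,-0.1],[0,0,0]],[[0,0,-0.1],[0,0,0]]]' -1;python3 -m handwheel '[[[0,0,-0.1],[0,0,0]],[[0,0,-2],[0,0,0]],[[0,0,-5],[0,0,0]],[[0,0,-8],[0,0,0]],[[3,0,-8],[0,0,0]]]'; python3 -m handwheel '[[[4,0,0],[0,0,0]],[[8,0,0],[0,0,0]],[[10,0,0],[0,0,0]],[[10,0,0],[0,0,0]],[[10,0,0],[0,0,0]]]';python3 - <<'E'
from h import *
im={"side":ctrl.get_image("side")}
x,y=proj("side",[.592,-.089,.1])[0].astype(int)
print(locate({"side":proj("side",[.592,-.089,.146])[0]},.144,.149,.029,"red",im))
cv2.imwrite("pics/s8.png",cv2.resize(im["side"][y-60:y+60,x-75:x+75],None,fx=4,fy=4))
E
```

```text
t: 29.38
tool_pos: [0.5949, -0.0884, 0.1527]
tool_rot: [0.0, -3.141, -0.0]
contact_force: [-0.0, -0.2, 0.5]
opening: 0.0855
grip_force: 0.0
t: 30.0
tool_pos: [0.5676, -0.089, 0.2386]
tool_rot: [-0.001, 3.133, -0.004]
contact_force: [-0.9, -0.0, 0.6]
opening: 0.0856
grip_force: 0.0
t: 30.62
tool_pos: [0.4658, -0.0885, 0.234]
tool_rot: [-0.0, 3.14, -0.001]
contact_force: [0.4, -0.6, -0.2]
opening: 0.0855
grip_force: 0.0
({'side': array([ 0.5929, -0.0859])}, [('side', array([365.6, 226.1]), 0.82)])
```

View pics/s8.png

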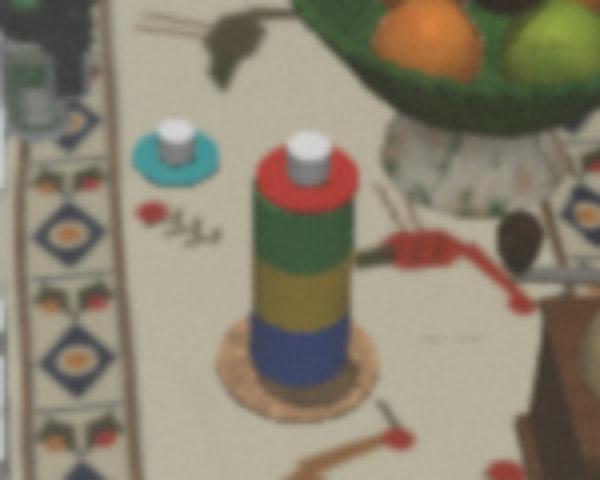

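The tower is complete and straight. The lid is seated flush with its knob up (crop (308,178)), and the gripper is clear.

```bash
python3 -c "
from station import ctrl
print(ctrl.finish_job())"
```

```text
the job is handed in; nothing more can be done
None
```

The blue, yellow and green pots and the red lid are stacked on the cork coaster, straight and seated in the last picture; the jar and mug were not touched, and the job was handed in at about 31 s with no verdict shown.

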